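# Open the rover's battery bay

### The job

Open the battery bay of the small rover: press down the snap tab beside the black bay cover so that the cover is released and springs forward a little, then let go of the tab and push the cover the way its arrow points until it is completely out of its side keepers and lies flat on the rover's deck. Work with the fingertips only: do not lift or tip the cover, leave it on the rover, leave the battery in the bay, and leave the other things on the bench where they are.

Things in the scene. Friction and masses are not known exactly. Their poses are not given: they have to be found in the camera images.
- rover: Small four-wheeled rover, 310 mm long, 164 mm wide, fixed on a plywood stand. Origin: on the bench under the middle of its flat white deck; x to its front, z up. The deck's top is 110 mm above the bench. The battery bay with the black cover is in the rear half; behind it a black ejector housing 13 mm high over the deck (rover x -153 to -131 mm).
- deck_front (a point): Middle of the free front half of the deck, at rover x 35, y 0 mm, on the deck: where the cover goes. Free from x -40 to 149 mm, y -80 to 50 mm. A rubber bumper 6 mm high closes the front edge (x 149 to 155); a grey case 12 mm high (x -20 to 66) and a switch 8 mm high (x 85 to 107) stand at y 53 to 79 mm. Axes as the rover's.
- bay (a point): Centre of the cover's seat on the deck, at rover x -85, y 0 mm, fixed to the rover, axes as the rover's. Opening below: 66 mm (x) by 46 mm (y). Keepers, black L-shaped rails 8.5 mm high, overlap the cover's side flanges (y +-33.5 to +-47.5, x -45 to 45 mm from here, gaps near x 0): the cover is clear of them once moved 90 mm forward.
- cover: Black bay cover, 90 (x) by 80 mm (y), about 70 g, loose under the keepers; flanges 4 mm, middle panel (y -30 to 30) 8 mm thick. Origin: middle of its underside, on the deck. It slides off towards +x, as its grey arrow shows. At the start it sits at bay within 3 mm, latched. Released, it is kicked about 8 to 15 mm forward by a sprung plunger; pushing it on takes a few newtons.
- cover_rib (a point): Middle of the rear face of the cover's upright thumb rib, at cover x 5, y 0, 15 mm over the deck. The rib is 48 mm wide (y), 7 mm thick, its top 22 mm over the deck (14 mm over the panel). Push here towards cover +x with a fingertip let down behind the rib; at the start 51 mm are free behind it, up to the ejector housing.
- tab (a joint): Snap tab's angle, rad: 0 up, 0.19 fully down. A black sprung tongue along the cover's right side (rover -y) with a hook in the cover's edge; the cover is freed at about 0.09 (pad 4 mm down). The pad moves 8 mm to its stop; 1 N starts it, 3 N presses it fully. Let go with the cover kicked forward, it rests at about 0.04 under the cover's flange, and springs up to 0 once the cover has slid past.
- tab_pad (a point): Middle of the top of the snap tab's thumb pad, 26 by 26 mm, with three grey ribs; 58 mm to the right of bay (rover y -58 mm), 18 mm over the deck when up. Press straight down here. Around the pad nothing stands higher than 10 mm over the deck within 45 mm, save the cover's rib (22 mm).
- battery: Grey battery pack 62 by 42 by 38 mm lying loose in the bay under the cover, its top 8 mm below the deck; origin under its middle. Stays there.
- spare_pack: Bystander: spare grey battery pack, 62 by 42 by 38 mm, on the bench; origin under its middle.
- tape_roll: Bystander: roll of blue tape, 60 mm across, 24 mm high, lying flat on the bench; origin under its middle.
- multimeter: Bystander: multimeter lying on its back, 150 by 76 by 40 mm, long along its x; origin under its middle.
- screwdriver: Bystander: screwdriver, 180 mm long along its x, handle 24 mm thick, lying on the bench; origin under its middle.
There are look-alikes about, which are no part of the job. What is shaped like the cover but red or turquoise is not meant.

How it is judged:
By the outcome, as a careful person would: the job done as asked, in the order asked, and still so for the second after the job is handed in, with the robot touching nothing.
It also fails if it takes over 38 s, if anything falls off the work surface, if the arm or the gripper's body presses on something with over 40 N, if the wrist force passes 120 N, or if a joint passes its speed limit or range.

### The arm

A 6-joint arm with a two-finger parallel gripper is mounted at the origin on the work surface. World frame = base frame: x ahead of the robot, y to its left, z up, the work surface at z = 0. Lengths are in m, angles in rad, forces in N, time in s.
With the tool pointing down it reaches from about 0.275 to 1 m from the base axis. Payload 8.4 kg.
Tool frame: the origin (TCP) lies on the centre line of the jaws, within the pads' length; the fingertips stand 17 mm ahead of it and the grasp point (between the pads) lies 2 mm behind it (bot.tcp_to_tips is the y of the fingertips in the tool frame, in m); y points along the fingers, z is the direction in which the jaws open and shut, and the axes are right-handed (so a half turn about y gives the same grasp; the last joint's range is limited). The gripper opens to 85 mm and grips with 20 to 120 N. Pads are 22 mm wide; open, the fingers measure 114 mm over their backs; the gripper's body (76 mm by 85 mm) begins 54 mm behind the grasp point. The pads swing forward as they close: fully open they stand 13 mm farther back than shut.
Start: joints at [-1.283, 0.353, 1.633, -0, 1.155, -0.002], TCP at [0.179, -0.599, 0.248] pointing down, gripper open.
Joint ranges: [-2.63, 2.63], [-0.92, 2.1], [0.06, 2.66], [-1.3, 4.44], [0, 2.69], [-3.02, 3.02]. Speed limits (rad/s): [2.22, 2.22, 2.79, 3.14, 3.14, 3.14].

### API

Orientations are given as a unit quaternion [x, y, z, w].
In Python, from workcell import bot, hand, kinematics, get_obs, vision, hand_in gives the robot as it stands. The module is installed in compiled form; this text tells all that it offers. Calls block until the motion is done:
- bot.reach(position, orientation): joint-space move of the TCP to a pose.
- bot.servo_line(position, ori=None, velocity=0.15): straight line of the TCP; ori=None keeps the orientation; velocity is the mean speed in m/s.
- bot.goto_joints(angles): joint-space move.
- hand.move_gripper(opening, strength=None): finger opening in m; strength is the grip in N (None keeps the last); returns when the fingers have stopped.
- bot.dwell(seconds).
- kinematics.solve_ik(position, orientation): joint angles nearest the present ones, or None.
- get_obs(): the state.
- vision.read_camera(name): name is "scene" or "top" or "wrist"; returns a dict with "frame" (420x560x3 uint8, red, green, blue), "intrinsics" (3x3 intrinsics, pixels), "view" (4x4, takes a point from world to camera coordinates). Camera axes: x right, y down, z forward; pixel columns grow to the right and rows downward; lengths in m; the calibration is good to about 2 mm. A picture is of the moment at which its call begins. There is no depth.
A pose or a line that the arm cannot do raises bot.IKError and nothing moves.
- hand_in(): hands the job in, once; it reports no verdict.
The state is a dict: "time_s": time; "joint_pos": joint angles; "joint_vel": joint speeds; "joint_efforts": joint torques, N m; "position": TCP position; "orientation": TCP orientation; "wrist_force": force on the tool from outside, world axes, zero at the start; "ft_torque": the same for the moment, N m; "gripper_width": finger opening in m.
Only numpy, scipy, OpenCV 4.12 (cv2) and the standard library are available. Lean on these libraries where they do the work, as an engineer would, in place of code of your own. Each camera call takes 0.05 s, during which the arm holds its last target.

## Working session

There is one attempt and no reset: what is moved stays moved. The work goes in short steps, each a Python script; the robot and the scene stay as the last script left them, time stands still between calls to the robot, and variables do not carry over. Pictures are saved under pics/ and viewed, and the job is handed in when it is done.

```bash
mkdir -p pics; cat > h.py <<'E'
import numpy as np, cv2
from workcell import bot, hand, kinematics, get_obs, vision, hand_in
def snap(n,f):
    d=vision.read_camera(n); cv2.imwrite('pics/'+f+'.png',cv2.cvtColor(d['frame'],cv2.COLOR_RGB2BGR)); np.savez('pics/'+f,K=d['intrinsics'],V=d['view'],frame=d['frame']); return d
def load(f): return np.load('pics/'+f+'.npz')
def cast(d,u,v,z):
    K=d['K'];V=d['V'];R=V[:3,:3];t=V[:3,3];c=-R.T@t
    r=R.T@np.linalg.solve(K,[u,v,1.]); return c+r*(z-c[2])/r[2]
def proj(d,p):
    q=d['V'][:3,:3]@np.array(p)+d['V'][:3,3]; q=d['K']@q; return q[:2]/q[2]
E
python3 - <<'E'
from h import *
for n in('scene','top','wrist'): snap(n,n+'0')
o=get_obs(); print(o['time_s'],o['position'],o['orientation'],bot.tcp_to_tips,o['gripper_width'])
for n in('scene','top'):
    V=load(n+'0')['V'];print(-V[:3,:3].T@V[:3,3])
E
```

```text
0.15 [ 0.1784828  -0.59860705  0.24769975] [-0.10212844  0.700101   -0.69929864  0.10202839] 0.017 0.0853334083067887
[ 1.03692388 -0.5215681   0.5696352 ]
[ 0.42234656 -0.05411638  1.10182036]
```

View pics/top0.png

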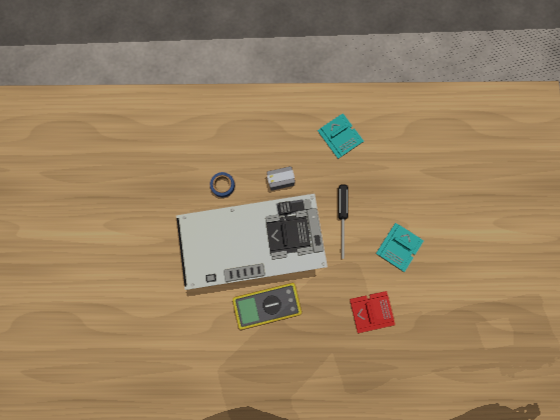

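View pics/scene0.png

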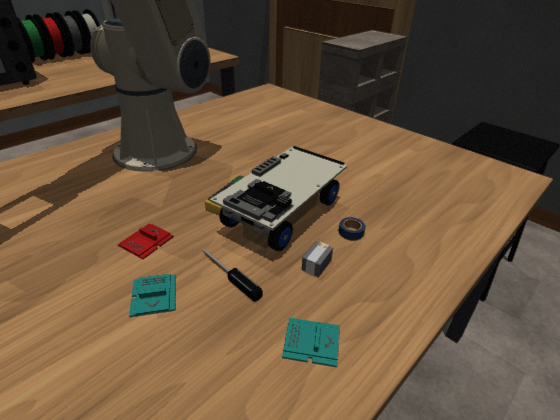

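Candidates in the top view: the black cover on the rover at (288,235), a red look-alike at (372,312), and turquoise ones at (400,247) and (341,136). The black one with keepers and the tab at (291,208) is the target. I'll measure the deck and check a crop.

```bash
python3 - <<'E'
from h import *
d=load('top0');f=d['frame']
crop=f[185:300,165:340]; cv2.imwrite('pics/crop0.png',cv2.cvtColor(cv2.resize(crop,None,fx=4.5,fy=4.5,interpolation=cv2.INTER_CUBIC),cv2.COLOR_RGB2BGR))
hsv=cv2.cvtColor(f,cv2.COLOR_RGB2HSV)
m=((hsv[...,1]<40)&(hsv[...,2]>150)).astype(np.uint8)*255
m[:190]=0;m[:,:170]=0;m[300:]=0;m[:,335:]=0
m=cv2.morphologyEx(m,cv2.MORPH_OPEN,np.ones((3,3)))
c=max(cv2.findContours(m,0,2)[0],key=cv2.contourArea)
h=cv2.convexHull(c)[:,0].astype(float)
w=np.array([cast(d,u,v,.11)[:2] for u,v in h]).astype(np.float32)
r=cv2.minAreaRect(w);print(r);print(cv2.boxPoints(r));print([proj(d,[*p,.11]).round(1) for p in cv2.boxPoints(r)])
print(cast(d,321,240,.11)[:2],cast(d,182,250,.11)[:2])
E
```

```text
((0.528270423412323, 0.027583613991737366), (0.16389153897762299, 0.3067190647125244), 8.8593168258667)
[[ 0.4236836   0.16649312]
 [ 0.470921   -0.13656664]
 [ 0.6328572  -0.11132589]
 [ 0.5856198   0.19173387]]
[array([186.1, 289.1]), array([327. , 266.5]), array([314.2, 193.1]), array([177.3, 214.8])]
[ 0.52829863 -0.12471858] [0.50769342 0.17847385]
```

View pics/crop0.png

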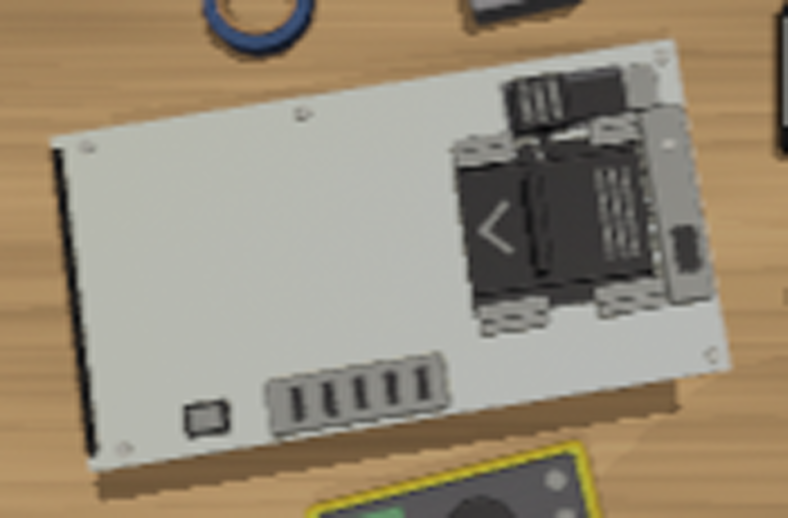

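```bash
cat >> h.py <<'E'
C=np.array([0.5281,0.0285]);YAW=np.deg2rad(98.86)
ex=np.array([np.cos(YAW),np.sin(YAW)]);ey=np.array([-ex[1],ex[0]])
def W(x,y,z): return np.array([*(C+(x*ex+y*ey)/1000),.11+z/1000])
E
python3 - <<'E'
from h import *
P=[(-85,-58,18),(-98,-71,18),(-72,-71,18),(-98,-45,18),(-72,-45,18),(-80,0,22),(-80,-24,22),(-80,24,22),(-130,-47,10),(-40,47.5,8.5),(-40,-47.5,8.5),(-131,0,13),(66,53,12),(155,-82,0),(155,82,0)]
for n,s,x0,y0,w,hh in(('top0',6,255,190,80,80),('scene0',6,205,150,130,90)):
    d=load(n);im=cv2.resize(d['frame'][y0:y0+hh,x0:x0+w],None,fx=s,fy=s,interpolation=cv2.INTER_CUBIC)[...,::-1].copy()
    im=cv2.convertScaleAbs(im,alpha=1.7,beta=20)
    for p in P:
        u,v=proj(d,W(*p)); cv2.circle(im,(int((u+.5-x0)*s),int((v+.5-y0)*s)),3,(0,0,255),-1)
    cv2.imwrite('pics/ov_'+n+'.png',im)
print(W(-85,-58,18),W(-80,0,15))
E
```

```text
[ 0.59849968 -0.04655255  0.128     ] [ 0.54042165 -0.05054541  0.125     ]
```

View pics/ov_top0.png

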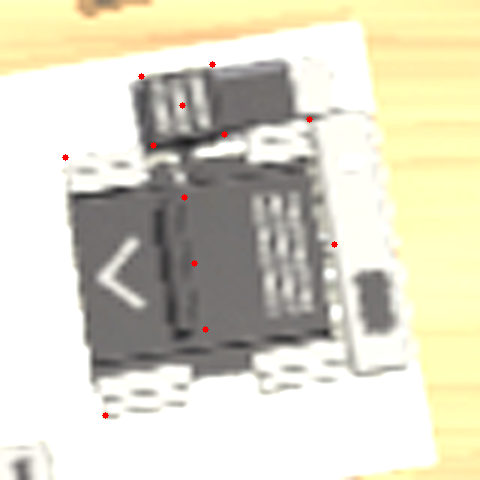

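View pics/ov_scene0.png

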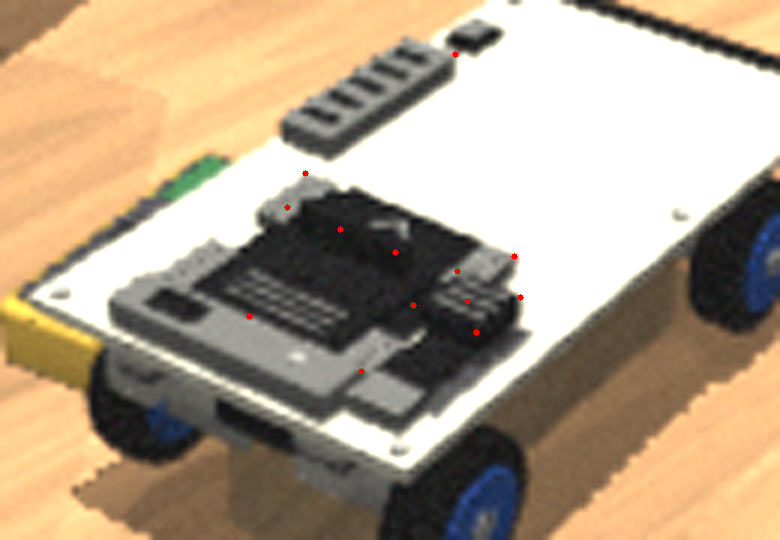

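The overlay fits the pad, keepers, housing and case to about 2 mm. In the enlarged top crop the pad centre is at (182,105). Next I'll close the gripper, move above the pad and check with the wrist camera.

```bash
cat >> h.py <<'E'
from scipy.spatial.transform import Rotation as Ro
def Q(s):
    z=np.array([*(s*ey),0]);y=np.array([0,0,-1.]);x=np.cross(y,z)
    return Ro.from_matrix(np.stack([x,y,z],1)).as_quat()
def T(x,y,ztip): p=W(x,y,ztip); p[2]+=bot.tcp_to_tips; return p
E
python3 - <<'E'
from h import *
q0=np.array(get_obs()['joint_pos'])
best=None
for s in(1,-1):
    j=kinematics.solve_ik(T(-85,-58,70),Q(s)); print(s,None if j is None else np.round(j,2))
    if j is not None and (best is None or abs(j-q0).max()<best[0]): best=(abs(j-q0).max(),s)
s=best[1]; open('s.txt','w').write(str(s))
hand.move_gripper(0.0,30)
bot.reach(T(-85,-58,70),Q(s))
o=get_obs();print(o['time_s'],o['position'],T(-85,-58,70),bot.tcp_to_tips,o['gripper_width'],o['wrist_force'])
snap('wrist','wrist1');snap('top','top1');snap('scene','scene1')
E
```

```text
1 [-0.08  0.37  1.74 -0.    1.04  2.91]
-1 [-0.08  0.37  1.74 -0.    1.04 -0.23]
3.3833 [ 0.59849442 -0.04739838  0.19706589] [ 0.59849968 -0.04655255  0.197     ] 0.017 -0.00025267855271653974 [ 0.14450137  0.23672155 -0.35190305]
```

View pics/wrist1.png

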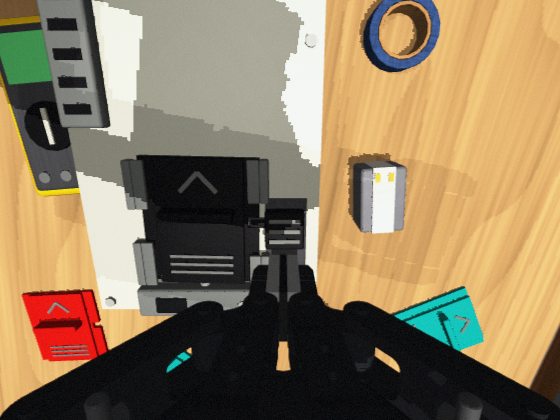

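View pics/scene1.png

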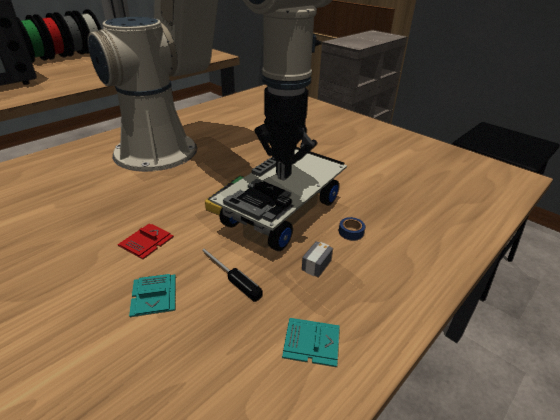

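The wrist view shows the pad ribs at about (286,232), the cover arrow at (197,182) and the rib at (200,215). I'll refine against these.

```bash
python3 - <<'E'
from h import *
d=load('wrist1')
P=[(-85,-58,18),(-98,-71,18),(-72,-71,18),(-98,-45,18),(-72,-45,18),(-80,-24,22),(-80,24,22),(-73,24,22),(-40,47.5,8.5),(-40,-47.5,8.5),(-131,0,13),(-131,40,13),(149,-82,0),(-155,82,0)]
x0,y0,s=100,140,3.4
im=cv2.resize(d['frame'][y0:y0+170,x0:x0+230],None,fx=s,fy=s)[...,::-1].copy()
im=cv2.convertScaleAbs(im,alpha=2.5,beta=20)
for p in P:
    u,v=proj(d,W(*p)); cv2.circle(im,(int((u+.5-x0)*s),int((v+.5-y0)*s)),3,(0,0,255),-1)
cv2.imwrite('pics/ov_wrist1.png',im)
E
```

```text
(no output)
```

View pics/ov_wrist1.png

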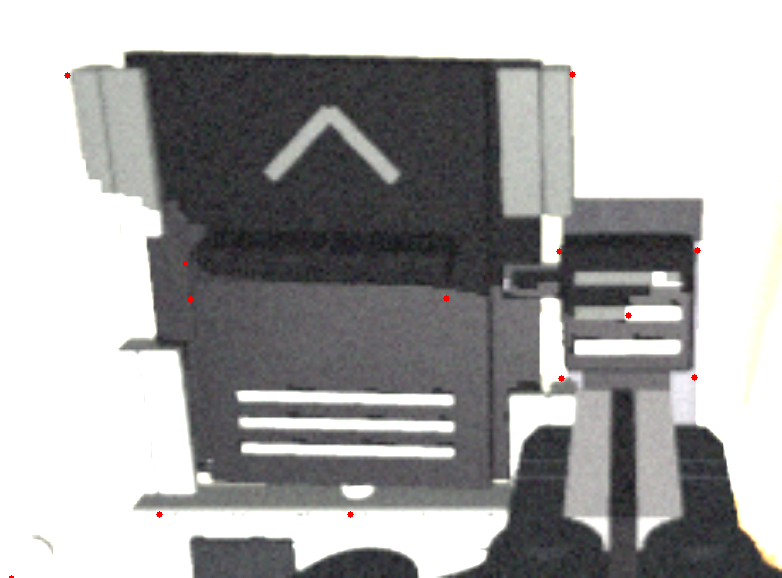

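All agree within 2 mm, so I'll press with stepwise contact sensing.

```bash
python3 - <<'E'
from h import *
s=int(open('s.txt').read());q=Q(s)
bot.servo_line(T(-84,-58,23),q,velocity=0.08)
f0=np.array(get_obs()['wrist_force']);c=None
for z in np.arange(20,6,-1.0):
    bot.servo_line(T(-84,-58,z),q,velocity=0.03)
    o=get_obs();df=o['wrist_force']-f0
    print(z,np.round(df,2),round(o['position'][2]-.127,4))
    if np.linalg.norm(df)>15 or df[2]>4.5: break
    if z<=11.5: break
d=snap('wrist','wrist2');snap('top','top2');print(get_obs()['time_s'])
E
```

```text
20.0 [-0.62 -0.17 -0.31] 0.0202
19.0 [-1.12  0.48  0.34] 0.0191
18.0 [-0.36  0.11  0.01] 0.0181
17.0 [0.07 1.13 1.12] 0.0171
16.0 [-0.6   2.11  2.41] 0.0159
15.0 [-0.16  1.38  1.47] 0.0149
14.0 [-0.26  2.31  2.72] 0.014
13.0 [-0.38  3.01  2.73] 0.013
12.0 [-0.34  3.83  4.42] 0.012
11.0 [-0.28  4.34  4.09] 0.011
6.875
```

View pics/wrist2.png

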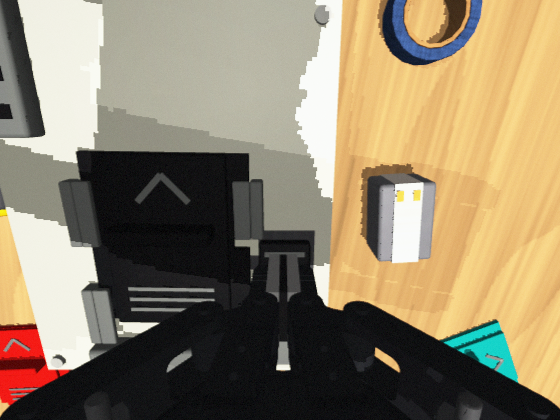

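The pad is about 7 mm down and the cover has kicked forward: its front edge, at row 152, is now well past the keepers at row 180. I'll release the tab and look at the cover.

```bash
python3 - <<'E'
from h import *
s=int(open('s.txt').read());q=Q(s)
bot.servo_line(T(-84,-58,60),q,velocity=0.12)
bot.servo_line(T(-93,0,60),q,velocity=0.15)
d=snap('wrist','wrist3');snap('top','top3');snap('scene','scene3');print(get_obs()['time_s'])
d=load('wrist3')
P=[(-92+14,0,8),(-80,-24,22),(-80,24,22),(-70,-24,22),(-70,24,22),(-60,-24,22),(-60,24,22),(-40,47.5,8.5),(-40,-47.5,8.5),(-85,-58,18),(-131,0,13),(-131,40,13)]
s=1.4
im=cv2.resize(d['frame'],None,fx=s,fy=s)[...,::-1].copy()
im=cv2.convertScaleAbs(im,alpha=2.5,beta=20)
for p in P:
    u,v=proj(d,W(*p)); cv2.circle(im,(int((u+.5)*s),int((v+.5)*s)),2,(0,0,255),-1)
cv2.imwrite('pics/ov_wrist3.png',im)
E
```

```text
8.125
```

View pics/ov_wrist3.png

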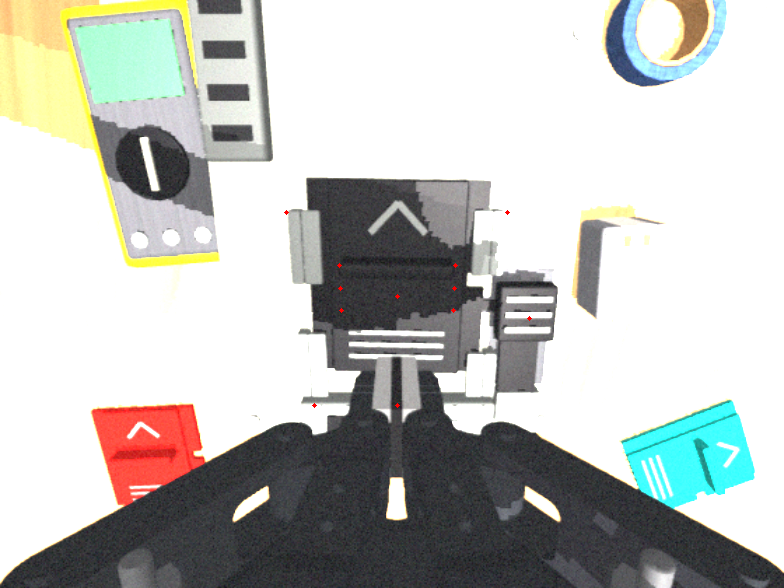

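View pics/scene3.png

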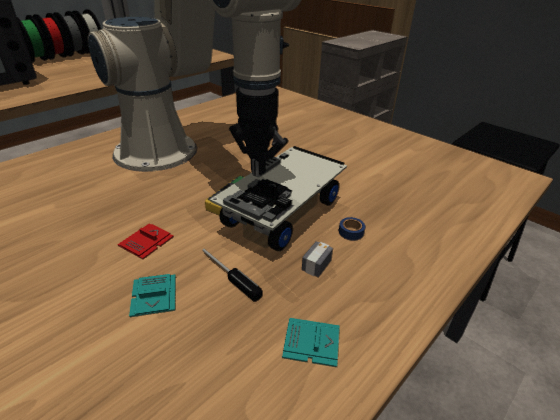

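The cover is kicked about 13 mm forward, with the rib's rear edge near rover x -65 (row ~277, between the -70 and -60 marks). The tab is back up. I'll let the tip down behind the rib and push.

```bash
python3 - <<'E'
from h import *
s=int(open('s.txt').read());q=Q(s)
bot.servo_line(T(-91,0,20),q,velocity=0.1)
f0=np.array(get_obs()['wrist_force'])
bot.servo_line(T(-91,0,12),q,velocity=0.03)
print('down',np.round(get_obs()['wrist_force']-f0,2))
if np.linalg.norm(get_obs()['wrist_force']-f0)>6: raise SystemExit
for x in list(range(-84,-40,6))+list(range(-40,27,11))+[28]:
    bot.servo_line(T(x,0,12),q,velocity=0.05)
    o=get_obs();df=o['wrist_force']-f0
    print(x,'fwd',round(df[:2]@ex,2),'lat',round(df[:2]@ey,2),'z',round(df[2],2))
    if np.linalg.norm(df)>15: print('STOP');break
snap('wrist','wrist4');snap('scene','scene4');print(get_obs()['time_s'])
E
```

```text
down [0.04 1.04 0.82]
-84 fwd 0.23 lat -0.05 z -0.07
-78 fwd 1.03 lat 0.34 z 0.33
-72 fwd 0.19 lat -0.14 z 0.93
-66 fwd 0.45 lat 0.33 z -0.46
-60 fwd 0.17 lat -0.22 z 0.97
-54 fwd -0.07 lat -0.75 z 0.28
-48 fwd 0.5 lat -0.15 z 0.23
-42 fwd 1.09 lat -0.44 z 0.3
-40 fwd 0.82 lat -0.34 z 1.28
-29 fwd 1.07 lat -1.08 z 0.53
-18 fwd 0.51 lat -0.17 z 1.31
-7 fwd 0.63 lat -0.37 z 1.73
4 fwd 0.16 lat -0.28 z 0.53
15 fwd 0.2 lat -0.68 z 0.97
26 fwd 0.33 lat 0.32 z 0.9
28 fwd 0.72 lat -0.08 z 0.26
14.05
```

View pics/wrist4.png

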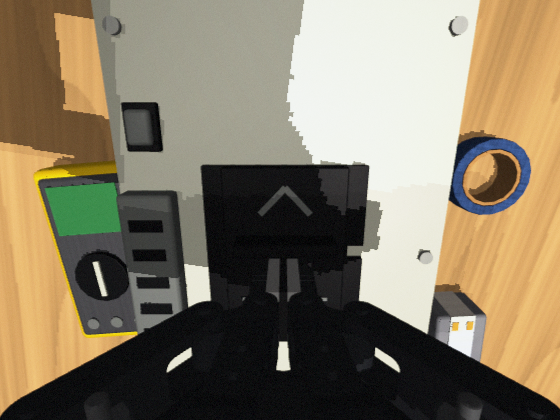

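View pics/scene4.png

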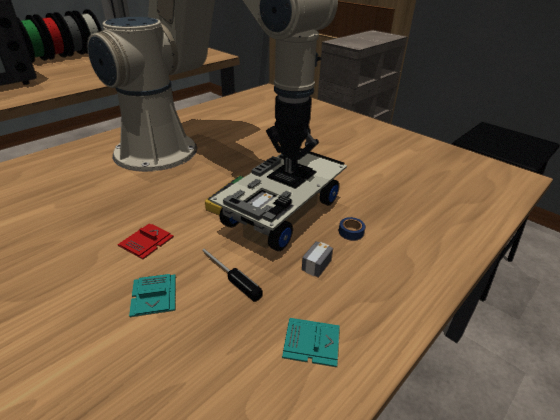

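The cover has slid straight out and the bay is open. I'll back off, raise the gripper and verify.

```bash
python3 - <<'E'
from h import *
s=int(open('s.txt').read());q=Q(s)
bot.servo_line(T(16,0,12),q,velocity=0.06)
bot.servo_line(T(10,0,90),q,velocity=0.15)
p=T(10,0,180); p[:2]+=[-.0,-.18]
try: bot.reach(p,q)
except bot.IKError: print('ik')
print(get_obs()['time_s'])
snap('top','top5');snap('scene','scene5')
d=load('top5');s=6;x0,y0=185,190
im=cv2.resize(d['frame'][y0:y0+100,x0:x0+130],None,fx=s,fy=s,interpolation=cv2.INTER_CUBIC)[...,::-1].copy()
im=cv2.convertScaleAbs(im,alpha=1.7,beta=20)
for p in[(35,0,8),(-10,-40,4),(80,-40,4),(-10,40,4),(80,40,4),(-40,-47.5,8.5),(-40,47.5,8.5)]:
    u,v=proj(d,W(*p)); cv2.circle(im,(int((u+.5-x0)*s),int((v+.5-y0)*s)),3,(0,0,255),-1)
cv2.imwrite('pics/ov_top5.png',im)
E
```

```text
15.8917
```

View pics/ov_top5.png

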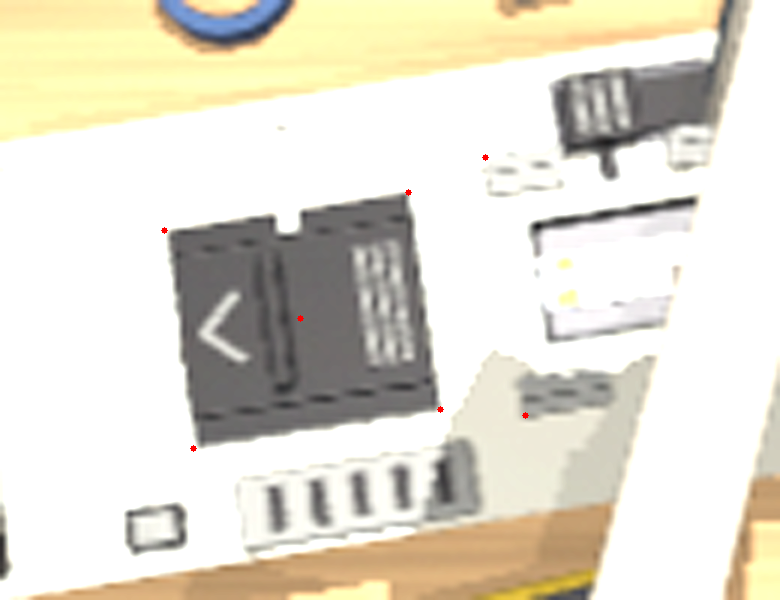

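View pics/scene5.png

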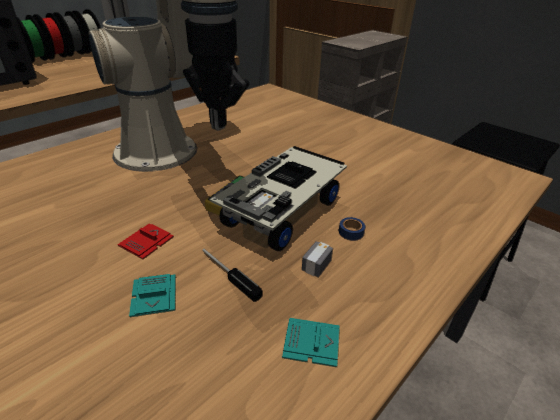

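The cover lies flat within about 2 mm of deck_front, roughly 29 mm clear of the keepers. The battery is in the bay, the tab is up and the bench items are in place.

```bash
python3 -c "
from h import *
print(hand_in(),get_obs()['time_s'])"
```

```text
the job is handed in; nothing more can be done
the job is handed in; nothing more can be done
```

The battery bay is open and the job is handed in; the last clock reading just before was 15.9 s of the 38 s allowed.

- **Tab:** I pressed the snap tab straight down about 7 mm with closed fingertips, at roughly 4–6 N. The cover kicked about 13 mm forward, and I let go of the tab.
- **Cover:** I pushed it by its rib, straight along its arrow, until it was out of the keepers. I then backed off and raised the arm clear.
- **Last checks:** In the final top view the cover lies flat within about 2 mm of deck_front, some 29 mm past the keepers. The final views show the battery in the bay, the tab back up and the visible bench items in place. The arm hid part of the bay's rear in the top view, and the multimeter is mostly hidden in the final views.
- **Disagreements:** The wrist-camera overlay sat about 1.6 mm off the top-camera estimate along rover x, within the expected error. The push force stayed around 1 N, at the sensor's noise level, so the slide was confirmed by pictures rather than by force.

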